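Hold a spring clip gaping over the job card of an order bin

TASK

Pull the top drawer of the bench cabinet out to its stop, leave it out, and take the yellow spring clip off the drawer divider it is clipped to. Squeeze the clip's handles so that its jaws gape wide, and hold it upright over the middle of the top edge of the white job card at the side of the red order bin, one jaw hanging down on each side of the card and no part of the clip touching it, so that a colleague can slip the delivery note in beside the card. The program finishes while the robot is still holding the clip open there; leave the blue clip, the lower drawer, the bin and everything else where they are.

Things in the scene. Friction and masses are not known exactly. Their poses are not given: they have to be found in the camera images.
- cabinet: dark steel two-drawer bench cabinet with red drawer fronts, 260 deep (its x) x 320 wide (its y) x 204 high, fixed to the bench; origin on the bench under the middle of its front edge; drawers come out of this -x side, which faces the robot. In the top drawer two dividers run along the cabinet's x, at its y = +55 and -55: each 4 thick, upper edge 117 above the bench; low stock lies in the lanes
- top_drawer (a joint): how far the top drawer is out, in m: 0 shut, 0.14 at its stop; slides along the cabinet's -x with about 2 N of friction and stays where left; may start up to 20 mm ajar. Its red front is 316 wide, 124 high, upper edge 198 above the bench; inside, the floor is 81 above the bench, the side and back walls 38 high
- top_drawer_handle (a point): middle of the top drawer's steel bar handle: a level round bar, 10 thick and 110 long along the cabinet's y, held by two end posts, its axis 38 in front of the red front (33 clear behind it) and 168 above the bench, 36 below the cabinet's upper side; it moves with the drawer
- low_drawer (a joint): how far the lower, shallow drawer is out, in m (0 shut); it has the same bar handle, 40 above the bench; to be left shut
- yellow_clip: yellow spring clip (100 g, black handle ends) sitting on a divider of the top drawer, handles up, jaws down. Origin on its pivot pin, 12 above the divider's edge; z up between the handles, x along the pin (26 long) and the divider, y across the jaws. Jaws reach 32 below the pivot; between them it is free from 7 below the pivot down. Jaws stand at most 25 off its middle plane when open
- yellow_clip_grip (a point): point between the yellow clip's handles, 36 above its pivot on its z axis: where to squeeze from above, fingers closing along the clip's y. The handles are plates 22 wide (x), 5 thick, reaching 50 from the pivot; on the divider they splay to about 57 over their outer sides at the top, fully squeezed they stand parallel, 25 over their outer sides
- yellow_clip_mouth (a point): point midway between the yellow clip's jaw tips, 30 below its pivot on its z axis
- yellow_clip_jaw_a (a joint): opening of one half of the yellow clip in rad (the other half mirrors it): -0.05 shut in the air, 0 on the 4 mm divider, 0.33 wide open at its stop, jaw tips then about 24 apart. Pushing the handles together opens the jaws: 8 N at the handle ends to start, about 19 N to hold wide open; it springs shut when let go
- blue_clip: blue clip of the same make and size on the other divider, same frame as the yellow one; to be left alone
- blue_clip_jaw_a (a joint): opening of one half of the blue clip in rad (0 when clipped on its divider)
- order_bin: red open-fronted stacking bin full of cartons, 200 long (x) x 130 wide (y) x 100 high, 2 kg, loose on the bench; origin at the centre of its underside. A grey pocket on its -y side wall holds a stiff white job card with green top stripe, parallel to the wall: 100 long (x), 4 thick, middle plane at y = -72, rising to 145, so 45 above the rim; it does not come out
- card_edge (a point): middle of the upper edge of the job card, 145 above the bench; x along the edge, y across the card's 4 mm thickness, z up
- tape_measure: yellow and black tape measure, 72 x 38 x 60 high, standing on the bench; bystander, origin at its underside
- screwdriver: screwdriver, 180 long, lying on the bench; bystander
- tape_roll: brown roll of packing tape lying flat, 100 across, 48 high; bystander
- carton_a: small white carton 60 x 90 x 45 high; bystander
- carton_b: small brown carton 70 x 70 x 60 high; bystander
- oil_bottle: white plastic bottle with red cap, 48 across, 130 high; bystander

How it is judged:
By the outcome, as a careful person would: the job done as asked, in the order asked, and still so for the second after the job is handed in, while the arm keeps its last pose, push and grip.
It also fails if it takes over 51 s, if anything falls off the work surface, if the arm or the gripper's body presses on something with over 40 N, if the wrist force passes 120 N, or if a joint passes its speed limit or range.

ROBOT

A 6-joint arm with a two-finger parallel gripper is mounted at the origin on the work surface. World frame = base frame: x ahead of the robot, y to its left, z up, the work surface at z = 0. Lengths are in mm, angles in rad, forces in N, time in s.
With the tool pointing down it reaches from about 350 to 875 mm from the base axis. Payload 4.2 kg.
Tool frame: the origin (TCP) lies midway between the tips of the shut fingers; the grasp point (between the pads) lies 19 mm behind it (arm.hold_point_z is the distance from the TCP to the grasp point, in mm); z points along the fingers, y is the line along which they close (so a half turn about z gives the same grasp; the last joint's range is limited). The gripper opens to 85 mm and grips with 20 to 120 N. Pads are 22 mm wide; open, the fingers measure 114 mm over their backs; the gripper's body (76 mm by 85 mm) begins 54 mm behind the grasp point. The pads swing forward as they close: fully open they stand 13 mm farther back than shut.
Start: joints at [-1.064, 0.385, 0.008, 0, -1.194, -0.259], TCP at [153.312, -605.883, 196.612] pointing down, gripper open.
Joint ranges: [-3.14, 3.14], [-1.21, 2.06], [-1.07, 1.41], [-3.16, 2.05], [-2.99, -0.16], [-3.1, 3.1]. Speed limits (rad/s): [2.79, 2.79, 3.14, 3.14, 3.14, 3.14].

INTERFACE

Orientations are given as a unit quaternion [x, y, z, w].
In Python, from bench import arm, vision gives the robot as it stands. The module is installed in compiled form; this text tells all that it offers.
- The arm moves only by the tool servo_tool, never from a script. Its argument "plan" is a list of rows, each a list of 7 numbers: the shift along the world's x, y, z each as a share of 300 mm, from -1 to 1, then the turn, a rotation vector about the world's x, y, z each as a share of 2 rad, from -1 to 1, then the opening, from 0 (shut) to 1 (fully open). A call has 1 to 20 rows; each row shifts and turns the commanded pose from where the row before left it; what a row does not reach is not made up. A row lasts 1/8 s, in which the tool goes at most 62.5 mm and 10.7 degrees, less where a joint would pass 70% of its speed; a pose out of reach is approached as far as the arm can. A call with a number of a shift or a turn outside -1 to 1 is refused whole. A call with a gripper value outside its range is refused whole. The fingers move at their own pace and stop on an object; the grip force is fixed at half the most. Time passes only in rows, so rows that do not move let the fingers close. It gives the time, the measured TCP pose, the force, the opening and the grip force at its end, in the units of the state.
- arm.read_state(): the state, without advancing time (a new reading comes with each control period).
- vision.get_image(name): name is "side" or "top" or "wrist"; returns a dict with "image" (420x560x3 uint8, red, green, blue), "z_map" (420x560 float32, mm along the optical axis (not along the pixel's ray), 0 where there is no reading), "K" (3x3 intrinsics, pixels), "world_to_cam" (4x4, takes a point from world to camera coordinates); the wrist camera has in their place "mount" (4x4, takes a point from camera to tool coordinates, whose origin is the TCP and whose axes are the flange's). Camera axes: x right, y down, z forward; pixel columns grow to the right and rows downward; lengths in mm; the calibration is good to about 2 mm. A picture is of the moment at which its call begins: read the wrist's pose just before it.
- arm.job_done(): hands the job in; it is judged then, once.
The state is a dict: "clock": time; "joints": joint angles; "joint_vel": joint speeds; "joint_efforts": joint torques, N m; "position": TCP position; "ee_rot": TCP orientation; "contact_force": force on the tool from outside, world axes, zero at the start; "wrist_torque": the same for the moment, N m; "gripper_width": finger opening in mm; "grasp_force": force on a finger pad.
Only numpy, scipy, OpenCV 4.12 (cv2) and the standard library are available. Lean on these libraries where they do the work, as an engineer would, in place of code of your own. Each camera call takes 0.05 s, during which the arm holds its last target. There are 200 camera calls.

## Working session

There is one attempt and no reset: what is moved stays moved. The work goes in short steps, Python scripts to look and compute and a tool call to move; the robot and the scene stay as the last step left them, time stands still between calls to the robot, and variables do not carry over. Pictures are saved under pics/ and viewed, at most 10 in all, crops included, and the job is handed in when it is done.

Besides the shell and the picture viewer there is one more tool, called after "Call:" as a command line: name --pt "numbers of a row" for each row, then --argument value for the rest. servo_tool: Moves the arm, as the interface text tells. Its arguments: {"type":"object","properties":{"plan":{"type":"array"}},"required":["plan"]}

```bash
mkdir -p pics
cat > h.py <<'E'
import numpy as np, cv2
from bench import arm, vision
from scipy.spatial.transform import Rotation as R
def cap(n):
    s=arm.read_state(); d=vision.get_image(n); d['s']=s
    if n=='wrist':
        T=np.eye(4); T[:3,:3]=R.from_quat(s['ee_rot']).as_matrix(); T[:3,3]=s['position']
        d['c2w']=T@d['mount']
    else: d['c2w']=np.linalg.inv(d['world_to_cam'])
    return d
def pts(d):
    z=d['z_map'].astype(float); v,u=np.mgrid[:z.shape[0],:z.shape[1]]; K=d['K']
    p=np.stack([(u-K[0,2])/K[0,0]*z,(v-K[1,2])/K[1,1]*z,z],-1)
    w=p@d['c2w'][:3,:3].T+d['c2w'][:3,3]; w[z==0]=np.nan
    return w
def save(d,n): cv2.imwrite('pics/'+n+'.png',d['image'][:,:,::-1])
E
python3 - <<'E'
from h import *
for n in('side','top'):
    d=cap(n); save(d,n+'0'); np.savez(n+'0.npz',im=d['image'],p=pts(d),K=d['K'],c=d['c2w'])
    print(n,d['c2w'].round(2).tolist(),d['K'][0,0])
s=arm.read_state(); print(s)
print(arm.hold_point_z)
E
```

```text
side [[-0.87, -0.3, 0.38, -4.17], [-0.49, 0.52, -0.7, 989.33], [0.01, -0.8, -0.6, 963.7], [0.0, 0.0, 0.0, 1.0]] 487.4339561734696
top [[-0.01, -0.99, 0.13, 389.94], [-1.0, 0.02, 0.0, 19.73], [-0.0, -0.13, -0.99, 1168.9], [0.0, 0.0, 0.0, 1.0]] 379.6109124524031
{'clock': 0.1, 'joints': array([-1.06440888e+00,  3.85437149e-01,  6.77690068e-03, -4.24487692e-04,
       -1.19402125e+00, -2.58584732e-01]), 'joint_vel': array([ 3.45881281e-04, -1.46962297e-03,  9.23843070e-04,  2.45601601e-03,
       -1.16338285e-03,  6.23861044e-05]), 'joint_efforts': array([-5.67359020e-04, -3.93319881e+01,  1.88929242e+01,  4.19789851e+00,
       -2.53622398e-03,  1.44672764e-06]), 'position': array([ 153.15258126, -605.33655397,  195.66391223]), 'ee_rot': array([-1.23506853e-01,  9.92343252e-01,  9.48106812e-04, -1.68773163e-04]), 'contact_force': array([-0.12444278, -0.83431253,  0.26790335]), 'wrist_torque': array([ 0.00204884, -0.02958749,  0.03483267]), 'grasp_force': 0.0, 'gripper_width': 85.58345192946501}
18.700000000000003
```

View pics/side0.png

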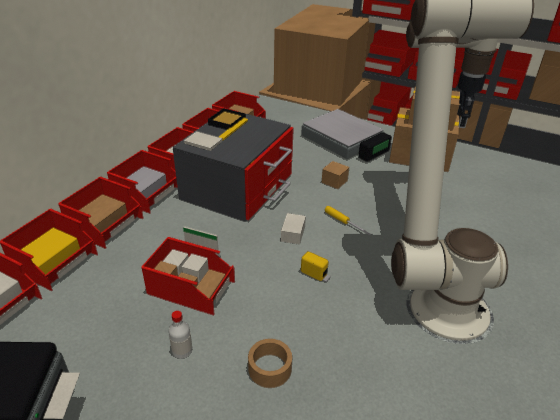

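View pics/top0.png

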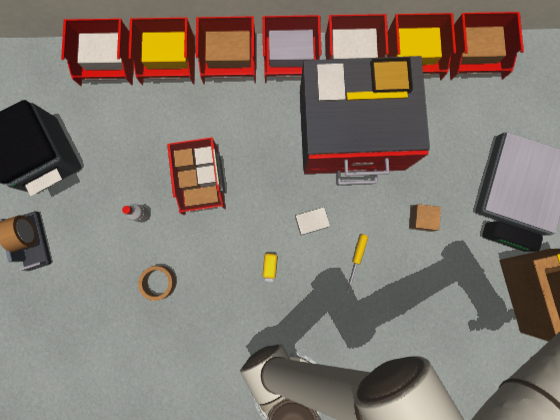

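Side: cabinet with handles (275,160), red bin (190,275) with card and green stripe (200,237). Top: cabinet front centre (362,170), handle (360,178), bin (195,175), card along (218,165).

Run:
```python
from h import *
t=np.load('top0.npz');s=np.load('side0.npz')
def rect(q):
    r=cv2.minAreaRect(q.astype(np.float32)); return np.round(r[0],1),np.round(r[1],1),round(r[2],2)
for n,d in(('top',t),('side',s)):
    p=d['p'];im=d['im'].astype(int);hsv=cv2.cvtColor(d['im'],cv2.COLOR_RGB2HSV)
    x,y,z=p[...,0],p[...,1],p[...,2]
    box=(x>480)&(x<1000)&(y<-10)&(y>-420)
    m=box&(z>196)&(z<212)
    m=cv2.erode(m.astype(np.uint8),np.ones((3,3)))>0
    print(n,'cabtop',m.sum(),rect(p[m][:,:2]),np.median(z[m]))
    m=box&(z>150)&(z<180)&(hsv[...,1]<90)&(x<720)
    print('handle',m.sum(),rect(p[m][:,:2]) if m.sum()>3 else '', np.median(p[m],0))
    g=(hsv[...,0]>40)&(hsv[...,0]<90)&(hsv[...,1]>100)&(x>400)&(x<900)&(y>50)&(y<400)
    print('green',g.sum(), rect(p[g][:,:2]) if g.sum()>3 else '', np.median(p[g],0), np.argwhere(g).mean(0))
    rd=((hsv[...,0]<8)|(hsv[...,0]>172))&(hsv[...,1]>120)&(x>400)&(x<790)&(y>50)&(y<420)&(z>60)&(z<115)
    print('bin',rd.sum(),rect(p[rd][:,:2]))
```

```text
top cabtop 7684 (array([ 783. , -209.8]), array([267.4, 315.3]), 1.26) 204.52930094078812
handle 287 (array([ 641.1, -200.5]), array([323.4,  88.6]), 78.01) [ 611.82738087 -205.06719019  172.20724873]
green 0  [nan nan nan] [nan nan]
bin 699 (array([632.1, 268.1]), array([200.6, 135.1]), 7.82)
side cabtop 2462 (array([ 781.3, -202.8]), array([266. , 316.8]), 1.11) 205.13732329787524
handle 288 (array([ 645. , -151.7]), array([248.8,  76.6]), 71.4) [661.60399798 -54.61941601 170.54058836]
green 112 (array([640.8, 199.5]), array([99.7,  7.5]), 8.4) [638.66724177 198.9746491  139.25366758] [233.53571429 200.00892857]
bin 1697 (array([631.8, 268.7]), array([201.5, 140.6]), 7.83)
  return _methods._mean(a, axis=axis, dtype=dtype,
  ret = um.true_divide(
<stdin>:15: RuntimeWarning: Mean of empty slice.
```

Call:
servo_tool --pt "0 0 0.15 0 0 0 0.35" --pt "0 0 0.15 0 0 0 0.35" --pt "0.096 0.083 0.015 0 0 0.042 0.35" --pt "0.096 0.083 0.015 0 0 0.042 0.35" --pt "0.096 0.083 0.015 0 0 0.042 0.35" --pt "0.096 0.083 0.015 0 0 0.042 0.35" --pt "0.096 0.083 0.015 0 0 0.042 0.35" --pt "0.096 0.083 0.015 0 0 0.042 0.35" --pt "0.096 0.083 0.015 0 0 0.042 0.35" --pt "0.096 0.083 0.015 0 0 0.042 0.35" --pt "0.096 0.083 0 0 0 0.042 0.35" --pt "0.096 0.083 0 0 0 0.042 0.35" --pt "0.096 0.083 0 0 0 0.042 0.35" --pt "0.096 0.083 0 0 0 0.042 0.35" --pt "0.096 0.083 0 0 0 0.042 0.35" --pt "0.096 0.083 0 0 0 0.042 0.35" --pt "0.096 0.083 0 0 0 0.042 0.35" --pt "0.096 0.083 0 0 0 0.042 0.35" --pt "0 0 0 0 0 0 0.35" --pt "0 0 0 0 0 0 0.35"

```text
clock: 2.6
position: [613.7, -207.5, 322.1]
ee_rot: [0.714, -0.7, -0.0, 0.0]
contact_force: [-0.1, -0.2, -0.5]
gripper_width: 29.9
grasp_force: 0.0
```

Run:
```python
from h import *
d=cap('wrist'); save(d,'w1'); s=d['s']; print(s['joints'].round(3),s['position'].round(1),R.from_quat(s['ee_rot']).as_matrix().round(3).tolist(),d['mount'].round(2).tolist())
p=pts(d);np.savez('w1.npz',p=p,im=d['image']);x,y,z=p[...,0],p[...,1],p[...,2]
m=(z>160)&(z<180)&(x<640)&(x>560)
q=p[m]; print(m.sum(), q[:,2].max())
v,u=np.argwhere(m).T; print(u.min(),u.max(),v.min(),v.max())
m2=m&(z>170)
r=cv2.minAreaRect(p[m2][:,:2].astype(np.float32));print(r)
e=(z>190)&(z<210); print(cv2.minAreaRect(p[e][:,:2].astype(np.float32)), [np.nanmin(x[e&(abs(y-k)<6)]) for k in(-300,-250,-200,-150,-100) if (e&(abs(y-k)<6)).any()])
```

```text
[-0.077  0.376  0.302  0.    -1.497  0.098] [ 613.7 -207.5  322.1] [[0.021, -1.0, -0.001], [-1.0, -0.021, 0.0], [-0.0, 0.001, -1.0]] [[-0.0, -0.95, -0.3, 75.5], [1.0, -0.0, 0.0, 0.25], [-0.0, -0.3, 0.95, -178.19], [0.0, 0.0, 0.0, 1.0]]
1992 175.88102325692637
255 294 105 233
((621.9540405273438, -213.217529296875), (35.60270690917969, 118.62845611572266), 0.24401944875717163)
((765.8250732421875, -198.11647033691406), (237.58995056152344, 295.7493591308594), 1.247602939605713) [np.float64(649.2133064038436), np.float64(648.2244980385427), np.float64(647.1689466965383), np.float64(645.9993837394056), np.float64(684.5787401741499)]
```

View pics/w1.png

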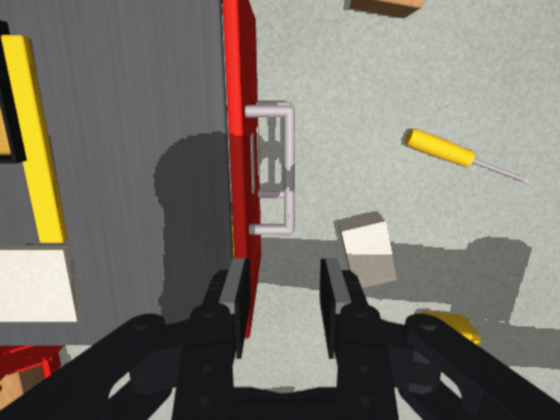

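Run:
```python
import numpy as np
d=np.load('w1.npz');p=d['p'];x,y,z=p[...,0],p[...,1],p[...,2]
for k in(-250,-235,-220,-205,-190,-175):
    m=(abs(y-k)<4)&(z>155)&(z<180)&(x<630)&(x>590); q=p[m]
    print(k,m.sum(),q[:,0].min().round(1),q[:,0].max().round(1),np.median(q[:,0]).round(1),q[:,2].max().round(1), q[q[:,2]>170][:,0].mean().round(1))
```

```text
-250 98 605.7 614.7 610.3 175.9 610.4
-235 99 605.3 614.4 609.9 175.7 610.0
-220 95 604.9 614.2 609.6 175.2 609.5
-205 92 604.4 613.8 609.2 175.0 609.4
-190 93 604.1 613.6 608.9 175.1 609.2
-175 83 604.6 613.3 609.4 174.6 609.0
```

The handle bar runs at column 290, rows 105–233; the axis is at x≈609.4, y≈-212, and the tool yaw already matches.

Call:
servo_tool --pt "-0.0145 -0.015 -0.05 0 0 0 0.35" --pt "0 0 -0.065 0 0 0 0.35" --pt "0 0 -0.065 0 0 0 0.35" --pt "0 0 -0.065 0 0 0 0.35" --pt "0 0 -0.065 0 0 0 0.35" --pt "0 0 -0.065 0 0 0 0.35" --pt "0 0 -0.065 0 0 0 0.35" --pt "0 0 -0.065 0 0 0 0.35" --pt "0 0 -0.065 0 0 0 0.35" --pt "0 0 0 0 0 0 0.35" --pt "0 0 0 0 0 0 0" --pt "0 0 0 0 0 0 0" --pt "0 0 0 0 0 0 0" --pt "0 0 0 0 0 0 0" --pt "0 0 0 0 0 0 0"

```text
clock: 4.53
position: [609.8, -211.9, 151.7]
ee_rot: [0.715, -0.7, 0.0, -0.0]
contact_force: [-0.2, 0.6, -0.1]
gripper_width: -0.0
grasp_force: 0.0
```

Run:
```python
from h import *
d=cap('wrist'); print(d['s']['gripper_width'],d['s']['grasp_force'],d['s']['contact_force'])
e=cap('side'); a=cv2.resize(e['image'][110:230,220:340],(480,480),interpolation=cv2.INTER_CUBIC)
b=cv2.resize(d['image'],(0,0),fx=.55,fy=.55); c=np.zeros((480,800,3),np.uint8); c[:,:480]=a; c[:b.shape[0],480:480+b.shape[1]]=b[:,:320]
cv2.imwrite('pics/c2.png',c[:,:,::-1])
```

```text
-0.0140429044889617 0.0 [-0.15169387  0.59826271 -0.1380762 ]
```

View pics/c2.png

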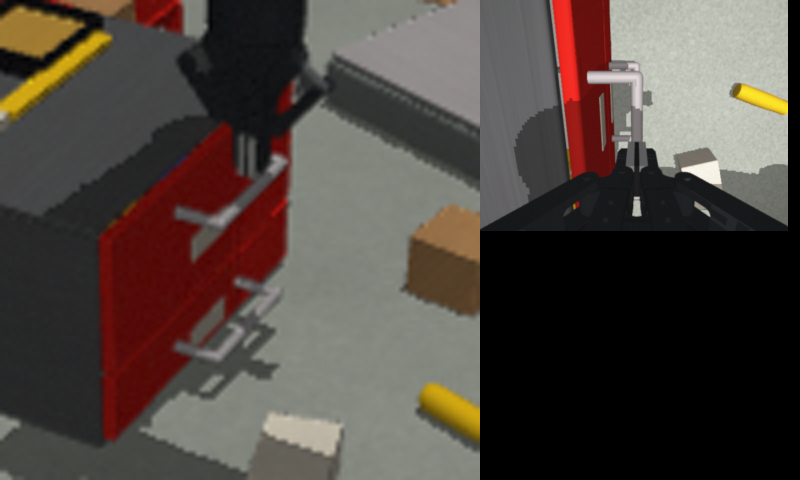

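Run:
```python
from h import *
e=cap('side'); s=e['s']; W=e['world_to_cam']
for q in (s['position'],s['position']+[0,0,19],s['position']+[0,0,30],[609.5,-211,168],[609,-157,168],[611,-265,168]):
    c=W[:3]@np.r_[q,1]; c=e['K']@c; uv=c[:2]/c[2]; print(np.round(q,1),uv.round(1),'crop',((uv-[220,110])*4).round(0))
p=pts(e); 
for v in range(136,170,2): print(v,[tuple(p[v,u].round(0)) for u in (281,284)])
```

```text
[ 609.8 -212.   151.6] [282.3 162.9] crop [249. 211.]
[ 609.8 -212.   170.6] [282.5 157.7] crop [250. 191.]
[ 609.8 -212.   181.6] [282.5 154.7] crop [250. 179.]
[ 609.5 -211.   168. ] [282.4 158.6] crop [249. 194.]
[ 609 -157  168] [274.4 166.3] crop [218. 225.]
[ 611 -265  168] [289.7 151.2] crop [279. 165.]
136 [(np.float64(613.0), np.float64(-204.0), np.float64(251.0)), (np.float64(600.0), np.float64(-199.0), np.float64(257.0))]
138 [(np.float64(617.0), np.float64(-213.0), np.float64(239.0)), (np.float64(597.0), np.float64(-193.0), np.float64(254.0))]
140 [(np.float64(612.0), np.float64(-202.0), np.float64(238.0)), (np.float64(600.0), np.float64(-200.0), np.float64(242.0))]
142 [(np.float64(610.0), np.float64(-200.0), np.float64(233.0)), (np.float64(599.0), np.float64(-199.0), np.float64(236.0))]
144 [(np.float64(611.0), np.float64(-202.0), np.float64(225.0)), (np.float64(602.0), np.float64(-204.0), np.float64(226.0))]
146 [(np.float64(611.0), np.float64(-203.0), np.float64(217.0)), (np.float64(602.0), np.float64(-205.0), np.float64(219.0))]
148 [(np.float64(609.0), np.float64(-1
[... 622 characters left out ...]
), np.float64(174.0)), (np.float64(605.0), np.float64(-213.0), np.float64(171.0))]
160 [(np.float64(606.0), np.float64(-195.0), np.float64(172.0)), (np.float64(648.0), np.float64(-298.0), np.float64(106.0))]
162 [(np.float64(652.0), np.float64(-284.0), np.float64(105.0)), (np.float64(648.0), np.float64(-300.0), np.float64(97.0))]
164 [(np.float64(651.0), np.float64(-283.0), np.float64(97.0)), (np.float64(653.0), np.float64(-309.0), np.float64(83.0))]
166 [(np.float64(651.0), np.float64(-283.0), np.float64(90.0)), (np.float64(655.0), np.float64(-313.0), np.float64(72.0))]
168 [(np.float64(647.0), np.float64(-276.0), np.float64(86.0)), (np.float64(650.0), np.float64(-304.0), np.float64(71.0))]
```

Run:
```python
from h import *
d=cap('wrist'); p=pts(d); s=d['s']
T=np.linalg.inv(d['c2w']@np.linalg.inv(d['mount'])); q=p@T[:3,:3].T+T[:3,3]
for v in range(236,330,6): print(v,[tuple(int(a) if a==a else None for a in q[v,u]) for u in (268,274,280,286,292,298,304)])
t=np.load('side0.npz')
P=t['p'];m=(abs(P[...,0]-153)<80)&(abs(P[...,1]+605)<80)&(P[...,2]>100)&(P[...,2]<420); print('start fingers z percentiles',np.percentile(P[m][:,2],[0,1,5,20,50]), np.median(P[m],0))
```

```text
236 [(-56, -15, 151), (11, -4, -17), (12, -1, -22), (12, 0, -22), (12, 3, -22), (-56, 13, 150), (-56, 18, 151)]
242 [(-62, -15, 151), (7, -4, -17), (9, -1, -21), (9, 0, -21), (9, 3, -20), (-62, 13, 150), (-62, 18, 151)]
248 [(-49, -13, 107), (-50, -8, 108), (7, -1, -22), (6, 0, -20), (6, 3, -21), (-68, 13, 150), (-69, 19, 151)]
254 [(-54, -13, 106), (-53, -8, 104), (3, -1, -21), (4, 0, -23), (2, 3, -20), (-75, 13, 150), (-75, 19, 151)]
260 [(-81, -16, 150), (10, -4, -42), (10, -1, -41), (10, 0, -43), (10, 3, -41), (10, 5, -42), (-82, 19, 151)]
266 [(10, -6, -47), (10, -3, -47), (10, -1, -47), (10, 0, -48), (10, 3, -47), (11, 5, -49), (-88, 19, 151)]
272 [(10, -6, -52), (10, -3, -52), (10, -1, -52), (10, 0, -52), (10, 3, -52), (10, 5, -53), (6, 8, -45)]
278 [(10, -5, -57), (11, -3, -58), (10, -1, -57), (10, 0, -57), (10, 2, -56), (10, 5, -57), (6, 7, -49)]
284 [(10, -5, -61), (10, -3, -61), (11, -1, -62), (10, 0, -62), (10, 2, -62), (10, 4, -61), (6, 7, -55)]
290 [(9, -5, -64), (10, -3, -66), (10, -1, -65), (10, 0, -65), (10, 2, -65), (10, 4, -65), (6, 7, -58)]
296 [(10, -5, -69), (10, -3, -69), (10, -1, -69), (10, 0, -70), (9, 2, -68), (10, 4, -69), (10, 6, -70)]
302 [(11, -5, -75), (9, -3, -72), (9, -1, -72), (10, 0, -73), (10, 2, -73), (9, 4, -72), (11, 6, -75)]
308 [(11, -4, -78), (11, -3, -78), (7, -1, -72), (7, 0, -72), (10, 2, -77), (11, 4, -78), (12, 6, -80)]
314 [(11, -4, -82), (12, -2, -82), (6, -1, -73), (5, 0, -73), (11, 2, -81), (11, 4, -81), (11, 6, -82)]
320 [(11, -4, -84), (11, -2, -85), (4, -1, -73), (3, 0, -73), (9, 2, -82), (11, 4, -84), (11, 5, -85)]
326 [(11, -4, -87), (11, -2, -87), (1, -1, -73), (1, 0, -73), (7, 2, -82), (11, 4, -87), (11, 5, -87)]
start fingers z percentiles [101.23855942 105.63757251 127.37568724 268.65115061 347.32872375] [ 150.83480478 -574.70327728  347.32872375]
```

Both cameras show the real shut fingertips about 39 mm behind the reported TCP (z≈191, not 152), so the fingers closed above the bar. I'll correct for that, reopen and go 36 mm lower.

Call:
servo_tool --pt "0 0 0 0 0 0 0.35" --pt "0 0 0 0 0 0 0.35" --pt "0 0 0 0 0 0 0.35" --pt "0 0 0 0 0 0 0.35" --pt "0 0 -0.03 0 0 0 0.35" --pt "0 0 -0.03 0 0 0 0.35" --pt "0 0 -0.03 0 0 0 0.35" --pt "0 0 -0.03 0 0 0 0.35" --pt "0 0 0 0 0 0 0.35" --pt "0 0 0 0 0 0 0" --pt "0 0 0 0 0 0 0" --pt "0 0 0 0 0 0 0" --pt "0 0 0 0 0 0 0"

```text
clock: 6.35
position: [610.2, -212.3, 117.6]
ee_rot: [0.715, -0.699, 0.001, -0.0]
contact_force: [-2.9, 0.9, 8.6]
gripper_width: 7.9
grasp_force: 58.7
```

Call:
servo_tool --pt "-0.02 -0.0004 0 0 0 0 0" --pt "-0.03 -0.0006 0 0 0 0 0" --pt "-0.04 -0.0008 0 0 0 0 0" --pt "-0.04 -0.0008 0 0 0 0 0" --pt "-0.04 -0.0008 0 0 0 0 0" --pt "-0.04 -0.0008 0 0 0 0 0" --pt "-0.04 -0.0008 0 0 0 0 0" --pt "-0.04 -0.0008 0 0 0 0 0" --pt "-0.04 -0.0008 0 0 0 0 0" --pt "-0.04 -0.0008 0 0 0 0 0" --pt "-0.04 -0.0008 0 0 0 0 0" --pt "-0.03 -0.0006 0 0 0 0 0" --pt "-0.01 -0.0002 0 0 0 0 0" --pt "0 0 0 0 0 0 0"

```text
clock: 8.1
position: [476.9, -215.4, 117.6]
ee_rot: [0.715, -0.699, 0.003, -0.001]
contact_force: [0.8, 1.7, 8.2]
gripper_width: 7.9
grasp_force: 59.1
```

Call:
servo_tool --pt "-0.006 0 0 0 0 0 0" --pt "-0.006 0 0 0 0 0 0" --pt "-0.006 0 0 0 0 0 0" --pt "0 0 0 0 0 0 0"

```text
clock: 8.6
position: [472.1, -215.5, 117.6]
ee_rot: [0.715, -0.699, 0.003, -0.001]
contact_force: [2.2, -0.2, 6.9]
gripper_width: 7.9
grasp_force: 59.0
```

Call:
servo_tool --pt "-0.008 0 0 0 0 0 0" --pt "-0.008 0 0 0 0 0 0" --pt "0 0 0 0 0 0 0"

```text
clock: 8.98
position: [470.7, -215.6, 117.6]
ee_rot: [0.715, -0.699, 0.006, -0.004]
contact_force: [8.6, -1.3, 2.2]
gripper_width: 8.2
grasp_force: 58.7
```

Drawer at its stop (position stalls, force rises). Release, rise, turn and look in.

Call:
servo_tool --pt "0.01 0 0 0 0 0 0.35" --pt "0 0 0 0 0 0 0.35" --pt "0 0 0 0 0 0 0.35" --pt "0 0 0 0 0 0 0.35" --pt "0 0 0.06 0 0 0 0.35" --pt "0 0 0.08 0 0 0 0.35" --pt "0 0 0.08 0 0 0 0.35" --pt "0 0 0.08 0 0 0 0.35" --pt "0 0 0.08 0 0 0 0.35" --pt "0 0 0.08 0 0 0 0.35" --pt "0.036 0 0.03 0 0 -0.0785 1" --pt "0.036 0 0 0 0 -0.0785 1" --pt "0.036 0 0 0 0 -0.0785 1" --pt "0.036 0 0 0 0 -0.0785 1" --pt "0.036 0 0 0 0 -0.0785 1" --pt "0.036 0 0 0 0 -0.0785 1" --pt "0.036 0 0 0 0 -0.0785 1" --pt "0.036 0 0 0 0 -0.0785 1" --pt "0.036 0 0 0 0 -0.0785 1" --pt "0 0 0 0 0 -0.0785 1"

```text
clock: 11.48
position: [565.4, -214.6, 261.9]
ee_rot: [-0.008, 1.0, 0.0, -0.0]
contact_force: [0.8, 0.5, 0.6]
gripper_width: 85.4
grasp_force: 0.0
```

Run:
```python
from h import *
d=cap('wrist'); save(d,'w3'); s=d['s']; print(s['joints'].round(3),s['position'].round(1),R.from_quat(s['ee_rot']).as_matrix().round(3).tolist(),s['gripper_width'])
p=pts(d);np.savez('w3.npz',p=p,im=d['image'],c=d['c2w'],K=d['K'])
h=cv2.cvtColor(d['image'],cv2.COLOR_RGB2HSV)
x,y,z=p[...,0],p[...,1],p[...,2]
for n,lo,hi in(('yel',20,32),('blue',100,130)):
    m=(h[...,0]>=lo)&(h[...,0]<=hi)&(h[...,1]>110)&(h[...,2]>60)&(z>95)&(z<190)
    k,l,st,c=cv2.connectedComponentsWithStats(m.astype(np.uint8))
    for i in range(1,k):
        if st[i,4]>60:
            q=p[l==i]; print(n,st[i],q.min(0).round(1),q.max(0).round(1),np.median(q,0).round(1))
e=cap('top'); P=pts(e); hh=cv2.cvtColor(e['image'],cv2.COLOR_RGB2HSV)
b=(P[...,2]>160)&(P[...,2]<205)&(P[...,0]<560)&(P[...,0]>440)&(abs(P[...,1]+210)<190)
print('top front',np.median(P[b],0), cv2.minAreaRect(P[b][:,:2].astype(np.float32)))
```

```text
[-0.095  0.314  0.066 -0.    -1.323 -1.459] [ 565.4 -214.6  261.9] [[-1.0, -0.017, -0.001], [-0.017, 1.0, 0.0], [0.001, 0.0, -1.0]] 85.39235161768582
yel [ 351  149   80   58 3638] [ 536.5 -157.3   95.2] [593.1 -79.1 175.2] [ 557.  -111.5  102. ]
yel [328 162  21  38 444] [ 547.6 -181.3   99.3] [ 581.4 -160.5  167.7] [ 555.7 -170.7  137.8]
yel [322 180   5  25  97] [ 550.5 -186.   171.9] [ 569.3 -183.   175.1] [ 560.1 -184.4  173.7]
blue [188 183  33  41 676] [ 568.9 -289.4  106.1] [ 591.4 -269.8  165.4] [ 579.4 -281.9  145.2]
blue [223 183  21  38 403] [ 568.7 -266.6   99.4] [ 604.3 -246.6  166.8] [ 575.1 -257.2  136.9]
top front [ 515.86996146 -257.3298391   194.60761389] ((499.6768798828125, -267.3900146484375), (198.328857421875, 88.83121490478516), 80.4918212890625)
```

View pics/w3.png

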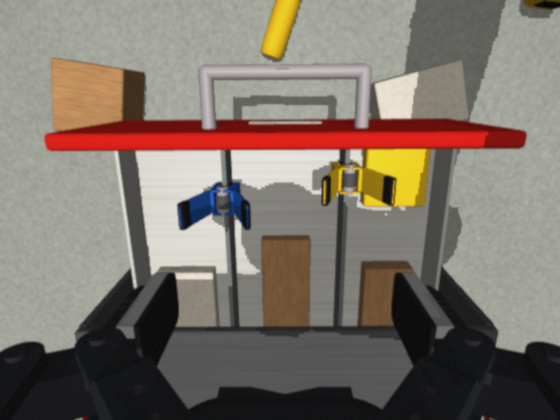

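Shown: drawer out; yellow clip at pixel (348,178) on the right divider, black ends (326,191) and (390,190); blue at (222,203) on the left; a yellow stock box behind at (400,180).

Run:
```python
import numpy as np,cv2
d=np.load('w3.npz');p=d['p'];im=d['im'];h=cv2.cvtColor(im,cv2.COLOR_RGB2HSV)
x,y,z=p[...,0],p[...,1],p[...,2]
for a,b in((130,145),(145,155),(155,165),(165,172),(172,185)):
    m=(z>a)&(z<b)&(x>530)&(x<600)&(y>-200)&(y<-120); q=p[m]
    l=q[q[:,1]<-159]; r=q[q[:,1]>-159]
    for g in(l,r):
        if len(g)>5: print(a,b,len(g),g.min(0).round(1),g.max(0).round(1),np.median(g,0).round(1))
for c in(-1,1):
    m=(z>108)&(z<121)&(x>600)&(x<640)&(abs(y+212-c*55)<15); print('div',np.median(p[m],0).round(1),p[m][:,1].min(),p[m][:,1].max())
m=(z>190)&(z<206)&(x<560); 
for k in(-300,-250,-200,-150,-100):
    n=m&(abs(y-k)<5); print(k,x[n].min().round(1),x[n].max().round(1),z[n].max().round(1))
w=np.load('w1.npz')['p']; h=cv2.cvtColor(np.load('w1.npz')['im'],cv2.COLOR_RGB2HSV)
for k in(-250,-200):
    n=(abs(w[...,1]-k)<5)&(w[...,2]>190)&(w[...,2]<212)&(w[...,0]<700)
    for nm,c in(('red',h[...,1]>150),('dark',h[...,1]<80)): print(k,nm,w[n&c][:,0].min().round(1),w[n&c][:,0].max().round(1))
```

```text
130 145 387 [ 546.1 -176.4  130. ] [ 572.3 -159.   144.8] [ 557.8 -164.1  134.9]
130 145 484 [ 546. -159.  130.] [ 571.8 -143.8  145. ] [ 558.3 -151.1  135.7]
145 155 82 [ 548.4 -179.   145. ] [ 570.2 -172.2  154.9] [ 556.5 -174.3  150.1]
145 155 187 [ 547.8 -146.3  145. ] [ 569.  -141.5  154.7] [ 557.5 -143.8  149.9]
155 165 73 [ 548.5 -183.4  155.2] [ 569.4 -175.5  164.6] [ 556.4 -177.6  159.7]
155 165 209 [ 547.5 -142.8  155.2] [ 569.5 -136.9  165. ] [ 557.7 -140.4  160. ]
165 172 89 [ 548.5 -187.   165.1] [ 570.  -178.9  172. ] [ 556.1 -181.   169.5]
165 172 174 [ 547.3 -139.3  165. ] [ 569.5 -130.8  171.9] [ 557.5 -137.5  168.5]
172 185 188 [ 549.1 -186.9  172. ] [ 570.4 -181.1  175.1] [ 559.7 -184.2  173.5]
172 185 196 [ 547.5 -137.2  172.1] [ 569.7 -131.1  175.5] [ 558.1 -134.2  173.4]
div [ 619.3 -267.   117.4] -270.0249592083421 -265.0528756003546
div [ 619.5 -158.3  117.6] -160.1202754224018 -155.33355105165236
-300 514.8 527.1 200.4
-250 513.6 525.6 200.7
-200 512.6 524.9 200.7
-150 511.6 523.1 200.4
-100 510.3 522.4 201.1
-250 red 648.2 659.5
-250 dark 660.4 699.9
-200 red 647.2 658.1
-200 dark 659.3 699.9
```

Run:
```python
from h import *
w=np.load('w3.npz')['p']
for k in(-240,-200):
    m=(abs(w[...,1]-k)<5)&(w[...,2]>155)&(w[...,2]<180)&(w[...,0]<500); q=w[m]; print('bar',k,q.min(0).round(1),q.max(0).round(1))
for n in('top','side'):
  e=cap(n); P1=pts(e); t=np.load(n+'0.npz'); P0=t['p']
  for nm,P,im in(('0',P0,t['im']),('1',P1,e['image'])):
    h=cv2.cvtColor(im,cv2.COLOR_RGB2HSV); r=((h[...,0]<8)|(h[...,0]>172))&(h[...,1]>120)
    for k in((-330,-300,-120,-90) if n=='top' else(-100,-80,-70)):
        m=r&(abs(P[...,1]-k)<8)&(P[...,2]>120)&(P[...,2]<190)&(P[...,0]<700)&(P[...,0]>450)
        if m.sum()>4: print(n,nm,k,m.sum(),np.percentile(P[m][:,0],[5,50,95]).round(1))
```

```text
bar -240 [ 470.8 -245.   168.3] [ 480.7 -235.   175.3]
bar -200 [ 470.2 -205.   169.1] [ 479.4 -195.   175.2]
top 0 -330 37 [649.  649.8 650.4]
top 0 -300 36 [648.4 649.2 649.9]
top 0 -120 37 [644.3 645.2 645.8]
top 0 -90 35 [643.8 644.6 645.2]
top 1 -330 20 [515.3 515.7 516. ]
top 1 -300 16 [514.6 515.  515.4]
side 0 -100 53 [643.4 645.7 648. ]
side 0 -80 52 [643.6 645.6 647.7]
side 0 -70 51 [644.  645.6 647.3]
side 1 -100 39 [510.  511.8 513. ]
side 1 -80 41 [508.5 510.4 512.4]
side 1 -70 55 [508.9 510.5 513. ]
```

Run:
```python
from h import *
t=np.load('side0.npz');P=t['p'];h=cv2.cvtColor(t['im'],cv2.COLOR_RGB2HSV); r=((h[...,0]<8)|(h[...,0]>172))&(h[...,1]>120)
for a,b in((15,30),(30,45),(45,60),(60,70),(80,100),(100,130),(130,160),(160,190)):
  for k in(-130,-90):
    m=r&(abs(P[...,1]-k)<15)&(P[...,2]>a)&(P[...,2]<b)&(P[...,0]<700)&(P[...,0]>600)
    if m.sum()>4: print(a,k,m.sum(),np.median(P[m][:,0]).round(1))
e=cap('side');P=pts(e);h=cv2.cvtColor(e['image'],cv2.COLOR_RGB2HSV); r=((h[...,0]<8)|(h[...,0]>172))&(h[...,1]>120)
m=r&(abs(P[...,1]+110)<40)&(P[...,2]>20)&(P[...,2]<70)&(P[...,0]>600)&(P[...,0]<700);print('low now',m.sum(),np.median(P[m],0))
```

```text
15 -130 14 646.8
15 -90 15 645.8
30 -130 19 646.7
30 -90 15 646.4
45 -130 18 646.6
45 -90 20 646.5
60 -130 13 646.9
60 -90 17 646.7
80 -130 22 646.9
80 -90 22 645.3
100 -130 35 646.3
100 -90 41 645.9
130 -130 35 646.1
130 -90 36 645.8
160 -130 43 646.2
160 -90 46 645.3
low now 65 [645.70394543 -89.06368326  35.84648627]
```

Cameras agree that the top drawer moved only about 134 mm and that it started shut, so the high grip let it slip about 5 mm. Re-gripping deeper and pulling the rest.

Call:
servo_tool --pt "-0.03 0 0 0 0 0.0785 0.35" --pt "-0.03 0 0 0 0 0.0785 0.35" --pt "-0.03 0 0 0 0 0.0785 0.35" --pt "-0.03 0 0 0 0 0.0785 0.35" --pt "-0.03 0 0 0 0 0.0785 0.35" --pt "-0.03 0 0 0 0 0.0785 0.35" --pt "-0.03 0 0 0 0 0.0785 0.35" --pt "-0.03 0 0 0 0 0.0785 0.35" --pt "-0.03 0 0 0 0 0.0785 0.35" --pt "-0.03 0 0 0 0 0.0785 0.35" --pt "0 0 -0.064 0 0 0 0.35" --pt "0 0 -0.064 0 0 0 0.35" --pt "0 0 -0.064 0 0 0 0.35" --pt "0 0 -0.064 0 0 0 0.35" --pt "0 0 -0.064 0 0 0 0.35" --pt "0 0 -0.064 0 0 0 0.35" --pt "0 0 -0.064 0 0 0 0.35" --pt "0 0 -0.064 0 0 0 0.35" --pt "0 0 0 0 0 0 0.35" --pt "0 0 0 0 0 0 0.35"

```text
clock: 14.22
position: [483.0, -216.5, 116.2]
ee_rot: [0.716, -0.698, 0.009, -0.005]
contact_force: [1.0, 1.0, 19.4]
gripper_width: 30.0
grasp_force: 3.0
```

Call:
servo_tool --pt "0 0 0 0 0 0 0" --pt "0 0 0 0 0 0 0" --pt "0 0 0 0 0 0 0" --pt "0 0 0 0 0 0 0"

```text
clock: 14.72
position: [478.2, -215.5, 112.5]
ee_rot: [0.716, -0.699, 0.004, -0.002]
contact_force: [1.3, 2.0, 12.3]
gripper_width: 8.1
grasp_force: 58.6
```

Call:
servo_tool --pt "0 0 0.02 0 0 0 0" --pt "-0.01 0 0 0 0 0 0" --pt "-0.01 0 0 0 0 0 0" --pt "-0.01 0 0 0 0 0 0" --pt "0 0 0 0 0 0 0"

```text
clock: 15.35
position: [470.6, -215.5, 112.8]
ee_rot: [0.715, -0.699, 0.004, -0.003]
contact_force: [15.3, -7.3, -19.7]
gripper_width: 8.1
grasp_force: 59.4
```

```bash
cat > front.py <<'E'
from h import *
e=cap('side'); P=pts(e); h=cv2.cvtColor(e['image'],cv2.COLOR_RGB2HSV); r=((h[...,0]<8)|(h[...,0]>172))&(h[...,1]>120)
for k in(-100,-80,-70):
    m=r&(abs(P[...,1]-k)<8)&(P[...,2]>120)&(P[...,2]<190)&(P[...,0]<700)&(P[...,0]>450); print('front',k,np.median(P[m][:,0]).round(1))
s=e['s'];print(s['position'].round(1),s['contact_force'].round(1),s['gripper_width'])
E
python3 front.py
python3 - <<'E'
from h import *
e=cap('side'); cv2.imwrite('pics/c4.png',cv2.resize(e['image'][90:220,220:380],(800,600),interpolation=cv2.INTER_CUBIC)[:,:,::-1])
E
```

```text
front -100 506.6
front -80 505.3
front -70 505.4
[ 470.6 -215.5  112.8] [ 15.3  -7.3 -19.7] 8.131446523612905
```

View pics/c4.png

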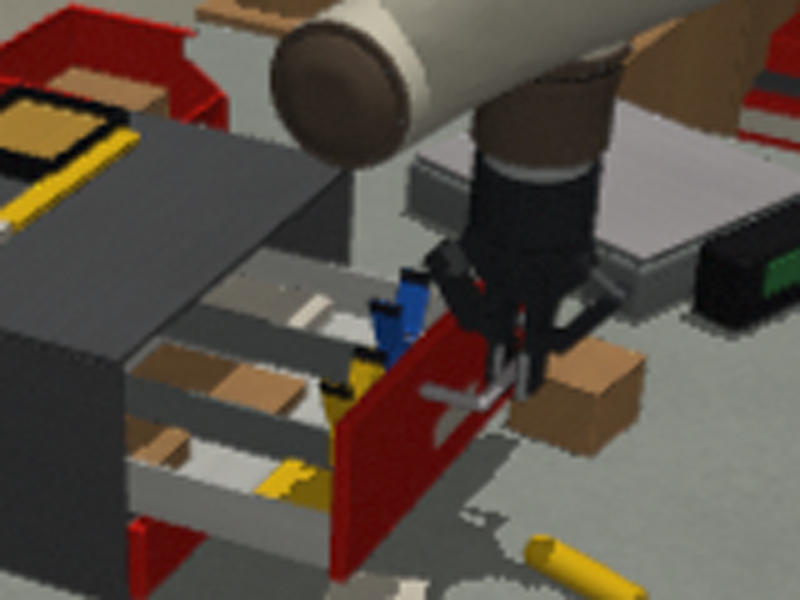

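The drawer's now at 140 mm (front from 645.6 to 505.4). Last time the opening knuckles must have pushed the front back, so this time I'll open only a little before lifting.

Call:
servo_tool --pt "0 0 0 0 0 0 0.18" --pt "0 0 0 0 0 0 0.18" --pt "0 0 0 0 0 0 0.18" --pt "0 0 0.03 0 0 0 0.18" --pt "0 0 0.05 0 0 0 0.18" --pt "0 0 0.08 0 0 0 0.18" --pt "0 0 0.08 0 0 0 0.18" --pt "0 0 0.08 0 0 0 0.18" --pt "0 0 0.08 0 0 0 0.18" --pt "0 0 0.08 0 0 0 0.18"

```text
clock: 16.7
position: [464.6, -214.5, 259.1]
ee_rot: [0.715, -0.699, -0.001, 0.001]
contact_force: [-0.2, 0.1, 0.6]
gripper_width: 15.3
grasp_force: 0.0
```

```bash
python3 front.py
```

```text
front -100 505.9
front -80 505.6
front -70 505.4
[ 464.6 -214.5  259.1] [-0.2  0.1  0.6] 15.303462519667992
```

Call:
servo_tool --pt "0.0295 0.0185 0 0 0 -0.0785 1" --pt "0.0295 0.0185 0 0 0 -0.0785 1" --pt "0.0295 0.0185 0 0 0 -0.0785 1" --pt "0.0295 0.0185 0 0 0 -0.0785 1" --pt "0.0295 0.0185 0 0 0 -0.0785 1" --pt "0.0295 0.0185 0 0 0 -0.0785 1" --pt "0.0295 0.0185 0 0 0 -0.0785 1" --pt "0.0295 0.0185 0 0 0 -0.0785 1" --pt "0.0295 0.0185 0 0 0 -0.0785 1" --pt "0.0295 0.0185 0 0 0 -0.0785 1" --pt "0 0 0 0 0 0 1" --pt "0 0 0 0 0 0 1"

```text
clock: 18.25
position: [553.5, -159.3, 258.5]
ee_rot: [-0.012, 1.0, 0.0, -0.001]
contact_force: [-0.0, -0.2, -0.3]
gripper_width: 85.5
grasp_force: 0.0
```

Run:
```python
from h import *
d=cap('wrist'); save(d,'w5'); s=d['s']; print(s['position'].round(1),R.from_quat(s['ee_rot']).as_matrix().round(3)[:2,:2].tolist(),s['gripper_width'])
p=pts(d); x,y,z=p[...,0],p[...,1],p[...,2]
for a,b in((130,145),(155,165),(165,172),(172,185)):
    m=(z>a)&(z<b)&(x>525)&(x<590)&(y>-200)&(y<-120); q=p[m]
    for g in(q[q[:,1]<-159],q[q[:,1]>-159]):
        if len(g)>5: print(a,b,len(g),g.min(0).round(1),g.max(0).round(1),np.median(g,0).round(1))
T=np.linalg.inv(d['c2w']@np.linalg.inv(d['mount'])); q=p@T[:3,:3].T+T[:3,3]
m=(abs(q[...,1])<62)&(abs(q[...,1])>38)&(q[...,2]<-20)&(q[...,2]>-110)&(abs(q[...,0])<30); g=q[m]
for z0 in range(-110,-20,10):
    for sg in(-1,1):
        k=g[(g[:,2]>=z0)&(g[:,2]<z0+10)&(g[:,1]*sg>0)]
        if len(k)>8: print('finger',z0,len(k),k.min(0).round(0),k.max(0).round(0))
```

```text
[ 553.5 -159.3  258.5] [[-1.0, -0.024], [-0.024, 1.0]] 85.48493156626633
130 145 440 [ 540.6 -175.8  130.3] [ 566.7 -159.1  145. ] [ 552.8 -166.   135.4]
130 145 422 [ 540.4 -158.8  130.7] [ 566.6 -144.1  144.9] [ 552.3 -151.9  135.4]
155 165 144 [ 542.9 -181.8  155.2] [ 564.4 -175.2  165. ] [ 552.5 -177.4  159.7]
155 165 148 [ 542.  -142.9  155.1] [ 564.1 -137.4  165. ] [ 552.1 -140.5  159.8]
165 172 125 [ 542.8 -187.   165. ] [ 565.3 -179.1  172. ] [ 552.3 -180.4  168.8]
165 172 127 [ 541.8 -139.7  165. ] [ 563.8 -131.2  172. ] [ 551.5 -137.6  169. ]
172 185 197 [ 543.  -186.9  172.1] [ 564.9 -180.9  175.4] [ 553.4 -183.9  173.5]
172 185 194 [ 541.9 -136.8  172. ] [ 563.6 -131.1  175.9] [ 552.8 -134.2  173.4]
finger -110 3867 [  -8.  -62. -110.] [  16.  -38. -100.]
finger -110 3366 [  -8.   38. -110.] [  17.   62. -100.]
finger -100 2028 [ -11.  -62. -100.] [ 15. -38. -90.]
finger -100 1915 [ -12.   38. -100.] [ 15.  62. -90.]
finger -90 1055 [ -6. -61. -90.] [ 13. -41. -80.]
finger -90 1062 [ -4.  43. -90.] [ 13.  57. -80.]
finger -80 1260 [-11. -57. -80.] [ 12. -42. -70.]
finger -80 1258 [-11.  43. -80.] [ 12.  57. -70.]
finger -70 1027 [-11. -56. -70.] [ 12. -42. -60.]
finger -70 1018 [-11.  42. -70.] [ 12.  57. -60.]
finger -60 679 [-10. -55. -60.] [ 12. -42. -50.]
finger -60 684 [-11.  43. -60.] [ 12.  57. -50.]
finger -50 44 [ -9. -43. -50.] [  9. -42. -48.]
finger -50 47 [ -9.  43. -50.] [  9.  44. -48.]
```

View pics/w5.png

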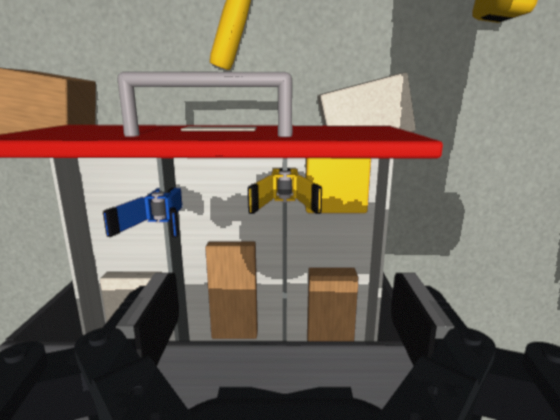

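The picture shows the yellow clip at (285,183), centred between the open fingers, and its centre (553.3,-159.0) matches the TCP. Descending and squeezing.

Call:
servo_tool --pt "0 0.001 -0.06 0 0 0 1" --pt "0 0 -0.06 0 0 0 1" --pt "0 0 -0.06 0 0 0 1" --pt "0 0 -0.06 0 0 0 1" --pt "0 0 -0.06 0 0 0 1" --pt "0 0 -0.06 0 0 0 1" --pt "0 0 -0.06 0 0 0 1" --pt "0 0 -0.05 0 0 0 1" --pt "0 0 -0.03 0 0 0 1" --pt "0 0 0 0 0 0 1"

```text
clock: 19.55
position: [553.9, -158.9, 108.5]
ee_rot: [-0.011, 1.0, 0.0, -0.001]
contact_force: [0.5, 0.4, -0.9]
gripper_width: 85.7
grasp_force: 0.0
```

Call:
servo_tool --pt "0 0 0 0 0 0 0.75" --pt "0 0 0 0 0 0 0.65" --pt "0 0 0 0 0 0 0.55" --pt "0 0 0 0 0 0 0.45" --pt "0 0 0 0 0 0 0.35" --pt "0 0 0 0 0 0 0" --pt "0 0 0 0 0 0 0" --pt "0 0 0 0 0 0 0" --pt "0 0 0 0 0 0 0"

```text
clock: 20.68
position: [557.3, -160.2, 113.5]
ee_rot: [-0.012, 1.0, -0.002, 0.004]
contact_force: [-1.1, -0.1, 13.7]
gripper_width: 22.7
grasp_force: 62.8
```

```bash
python3 front.py
```

```text
front -100 508.4
front -80 508.0
front -70 508.2
[ 557.3 -160.2  113.5] [-1.1 -0.1 13.7] 22.666657694796907
```

The squeeze pressed the clip on the divider and dragged the drawer about 2.5 mm back in. With the clip still bearing on the divider, I'll draw it out again by the same friction.

Call:
servo_tool --pt "-0.008 0 0 0 0 0 0" --pt "-0.008 0 0 0 0 0 0" --pt "-0.008 0 0 0 0 0 0" --pt "0 0 0 0 0 0 0"

```text
clock: 21.22
position: [553.5, -160.1, 113.6]
ee_rot: [-0.012, 1.0, -0.002, 0.008]
contact_force: [4.1, -1.8, 9.2]
gripper_width: 22.8
grasp_force: 62.2
```

```bash
python3 front.py
```

```text
front -100 506.4
front -80 505.7
front -70 505.8
[ 553.5 -160.1  113.6] [ 4.1 -1.8  9.2] 22.805815026629283
```

Call:
servo_tool --pt "0 0 0.02 0 0 0 0" --pt "0 0 0.03 0 0 0 0" --pt "0 0 0.04 0 0 0 0" --pt "0 0 0.06 0 0 0 0" --pt "0 0 0.06 0 0 0 0" --pt "0 0 0.06 0 0 0 0" --pt "0 0 0.06 0 0 0 0" --pt "0 0 0.06 0 0 0 0" --pt "0 0 0.06 0 0 0 0" --pt "0 0 0.06 0 0 0 0" --pt "0 0 0 0 0 0 0"

```text
clock: 22.65
position: [547.7, -158.6, 263.7]
ee_rot: [-0.011, 1.0, 0.0, 0.002]
contact_force: [0.9, 0.3, 0.1]
gripper_width: 22.9
grasp_force: 61.2
```

```bash
python3 front.py
python3 - <<'E'
from h import *
d=cap('wrist'); e=cap('side')
W=e['world_to_cam']; c=W[:3]@np.r_[d['s']['position']+[0,0,20],1]; c=e['K']@c; u,v=(c[:2]/c[2]).astype(int); print(u,v)
a=cv2.resize(e['image'][v-50:v+50,u-50:u+50],(400,400),interpolation=cv2.INTER_CUBIC)
b=cv2.resize(d['image'][150:400,150:400],(400,400))
cv2.imwrite('pics/c6.png',np.hstack([a,b])[:,:,::-1])
p=pts(d);T=np.linalg.inv(d['c2w']@np.linalg.inv(d['mount'])); np.savez('w6.npz',q=p@T[:3,:3].T+T[:3,3],im=d['image'])
E
```

```text
front -100 505.9
front -80 505.7
front -70 505.5
[ 547.7 -158.6  263.7] [0.9 0.3 0.1] 22.8632945506189
293 138
```

View pics/c6.png

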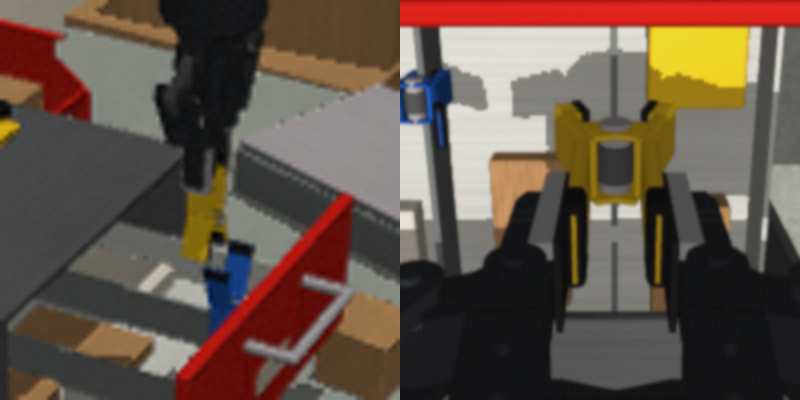

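The clip is held with its jaws wide (wrist crop, pin at (618,165)). I'll check its tilt about the finger line.

```bash
cat > tilt.py <<'E'
from h import *
d=np.load('w6.npz');q=d['q'];h=cv2.cvtColor(d['im'],cv2.COLOR_RGB2HSV)
Y=(h[...,0]>=18)&(h[...,0]<=34)&(h[...,1]>110)&(abs(q[...,1])<35)&(abs(q[...,0])<45)
for z0 in range(-85,50,6):
    m=Y&(q[...,2]>=z0)&(q[...,2]<z0+6)
    if m.sum()>5: print(z0,m.sum(),q[m].min(0).round(1),q[m].max(0).round(1))
g=(abs(q[...,0])<40)&(abs(q[...,1])<8)&(h[...,1]<60)&(q[...,2]>-60)&(q[...,2]<20)
v,u=np.where(g); print('pin',g.sum(),np.median(q[g],0).round(1),q[g].min(0).round(1),q[g].max(0).round(1))
E
python3 tilt.py
python3 - <<'E'
from h import *
e=cap('side');P=pts(e);h=cv2.cvtColor(e['image'],cv2.COLOR_RGB2HSV);t=e['s']['position']
Y=(h[...,0]>=18)&(h[...,0]<=34)&(h[...,1]>110)&(np.linalg.norm(P-t,axis=-1)<90)
v,u=np.where(Y)
for z0 in range(225,330,7):
    m=Y&(P[...,2]>=z0)&(P[...,2]<z0+7)
    if m.sum()>2: print(z0,m.sum(),P[m].min(0).round(1),P[m].max(0).round(1))
E
```

```text
-61 502 [ -9.9 -10.3 -60.7] [ 11.   11.5 -55.1]
-55 92 [  0.5 -10.9 -54.9] [ 12.6  11.4 -49. ]
-49 166 [ -3.2 -11.7 -48.9] [ 12.8  12.7 -43. ]
-43 211 [ -3.6 -12.6 -43. ] [ 12.6  12.7 -37.1]
-37 164 [ -1.8 -11.9 -37. ] [ 12.7  12.7 -31. ]
-31 144 [ -3.  -11.9 -30.9] [ 12.6  12.7 -25. ]
-25 160 [ -4.7 -12.1 -25. ] [ 12.7  12.7 -19. ]
-19 710 [-10. -12. -19.] [ 13.4  12.  -13. ]
-13 277 [ -8.9 -13.4 -12.9] [13.6 13.7 -7. ]
-7 227 [ -8.5 -15.6  -7. ] [13.  15.7 -1.1]
-1 262 [ -7.2 -17.7  -0.9] [11.8 17.8  5. ]
5 313 [ -7.3 -19.8   5. ] [11.8 19.8 11. ]
11 202 [ -7.  -21.1  11. ] [12.  21.5 16.9]
17 13 [10.8 12.  17. ] [11.8 18.6 20.5]
pin 1075 [  2.8  -0.8 -14.6] [ -9.2  -8.  -59.9] [14.9  8.  -4.5]
239 5 [ 535.8 -140.9  243.9] [ 550.4 -137.   245.9]
246 21 [ 534.6 -174.6  247.1] [ 553.9 -136.9  252.6]
253 21 [ 535.3 -175.   253.9] [ 554.6 -138.   259.5]
260 16 [ 533.  -159.5  260.1] [ 554.9 -140.7  266.6]
267 20 [ 533.6 -155.8  267.2] [ 555.3 -141.   273.7]
274 17 [ 532.7 -167.1  274.1] [ 553.7 -142.9  280.2]
281 27 [ 532.1 -169.6  281.1] [ 555.9 -143.5  287.4]
288 17 [ 534.4 -172.1  288.4] [ 554.7 -140.1  294.9]
295 8 [ 534.  -169.9  295.5] [ 540.3 -145.6  301.7]
302 11 [ 533.5 -171.7  302. ] [ 542.6 -143.7  309. ]
309 4 [ 535.  -167.1  311.6] [ 542.3 -147.2  313.7]
```

The clip is upright and central: pivot at tool z≈-13.5, jaw tips ≈+18. Carrying it over the card.

Call:
servo_tool --pt "0.01 0.04 0.01 0 0 0.004 0" --pt "0.02 0.08 0.01 0 0 0.005 0" --pt "0.028 0.107 0 0 0 0.005 0" --pt "0.028 0.107 0 0 0 0.005 0" --pt "0.028 0.107 0 0 0 0.005 0" --pt "0.028 0.107 0 0 0 0.005 0" --pt "0.028 0.107 0 0 0 0.005 0" --pt "0.028 0.107 0 0 0 0.005 0" --pt "0.028 0.107 0 0 0 0.005 0" --pt "0.028 0.107 0 0 0 0.005 0" --pt "0.028 0.107 0 0 0 0.005 0" --pt "0.02 0.08 0 0 0 0.002 0" --pt "0.01 0.03 0 0 0 0 0" --pt "0 0 0 0 0 0 0" --pt "0 0 0 0 0 0 0"

```text
clock: 24.72
position: [640.6, 198.1, 268.3]
ee_rot: [-0.066, 0.998, -0.0, 0.0]
contact_force: [-0.4, 0.1, -1.8]
gripper_width: 23.1
grasp_force: 61.2
```

```bash
cat > card.py <<'E'
from h import *
import sys
d=cap('wrist'); save(d,sys.argv[1]); s=d['s']; M=R.from_quat(s['ee_rot']).as_matrix(); print(s['position'].round(1),np.degrees(np.arctan2(M[1,1],M[0,1])).round(2),M[:,2].round(4),s['gripper_width'].round(1),s['contact_force'].round(1))
for n,e in(('wrist',d),('side',cap('side'))):
    p=pts(e); h=cv2.cvtColor(e['image'],cv2.COLOR_RGB2HSV)
    m=(abs(p[...,0]-641)<80)&(abs(p[...,1]-198)<30)&(p[...,2]>120)&(p[...,2]<152)&~((h[...,0]>=18)&(h[...,0]<=34)&(h[...,1]>110))
    q=p[m]; print(n,m.sum(),q.min(0).round(1) if len(q) else'',q.max(0).round(1) if len(q) else '',cv2.minAreaRect(q[:,:2].astype(np.float32)) if len(q) else '')
    g=m&(p[...,2]>141); G=p[g]
    for k in range(590,692,10):
        c=G[abs(G[:,0]-k)<5]
        if len(c)>3: print(k,len(c),c[:,1].min().round(1),c[:,1].max().round(1),c[:,2].max().round(1))
T=np.linalg.inv(d['c2w']@np.linalg.inv(d['mount'])); np.savez('w6.npz',q=pts(d)@T[:3,:3].T+T[:3,3],im=d['image'])
E
python3 card.py w7; python3 tilt.py
```

```text
-61 502 [ -9.9 -10.3 -60.7] [ 11.   11.5 -55.1]
-55 92 [  0.5 -10.9 -54.9] [ 12.6  11.4 -49. ]
-49 166 [ -3.2 -11.7 -48.9] [ 12.8  12.7 -43. ]
-43 211 [ -3.6 -12.6 -43. ] [ 12.6  12.7 -37.1]
-37 164 [ -1.8 -11.9 -37. ] [ 12.7  12.7 -31. ]
-31 144 [ -3.  -11.9 -30.9] [ 12.6  12.7 -25. ]
-25 160 [ -4.7 -12.1 -25. ] [ 12.7  12.7 -19. ]
-19 710 [-10. -12. -19.] [ 13.4  12.  -13. ]
-13 277 [ -8.9 -13.4 -12.9] [13.6 13.7 -7. ]
-7 227 [ -8.5 -15.6  -7. ] [13.  15.7 -1.1]
-1 262 [ -7.2 -17.7  -0.9] [11.8 17.8  5. ]
5 313 [ -7.3 -19.8   5. ] [11.8 19.8 11. ]
11 202 [ -7.  -21.1  11. ] [12.  21.5 16.9]
17 13 [10.8 12.  17. ] [11.8 18.6 20.5]
pin 1075 [  2.8  -0.8 -14.6] [ -9.2  -8.  -59.9] [14.9  8.  -4.5]Traceback (most recent call last):
  File "card.py", line 3, in <module>
    d=cap('wrist'); save(d,sys.argv[1]); s=d['s']; M=R.from_quat(s['ee_rot']).as_matrix(); print(s['position'].round(1),np.degrees(np.arctan2(M[1,1],M[0,1])).round(2),M[:,2].round(4),s['gripper_width'].round(1),s['contact_force'].round(1))
                                                                                                                                                                                       ^^^^^^^^^^^^^^^^^^^^^^^^
AttributeError: 'float' object has no attribute 'round'
```

View pics/w7.png

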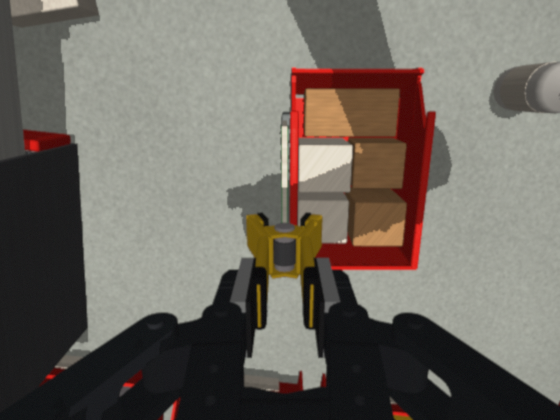

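The wrist view shows the card as a thin white strip at column 285, rows 115–185, lined up with the clip's mid-plane (pin at column 285).

```bash
sed -i "s/s\['gripper_width'\].round(1)/s['gripper_width']/" card.py; python3 card.py w8; python3 tilt.py | sed -n '3p;6p;9,12p;15,16p'
```

```text
[640.6 198.  268.4] 97.6 [ 2.e-04 -0.e+00 -1.e+00] 22.63445467888625 [-0.6 -0.4 -1.2]
wrist 574 [590.  189.6 120.3] [671.9 203.6 147.7] ((630.9300537109375, 197.08840942382812), (82.15409088134766, 4.31870698928833), 7.518336296081543)
590 37 189.7 194.3 147.5
600 75 190.3 195.7 147.2
610 74 191.6 196.9 147.2
620 72 193.0 198.3 147.2
630 72 194.3 199.7 147.0
640 67 195.6 201.0 147.4
650 69 196.8 202.4 147.4
660 58 198.1 202.8 147.7
670 38 199.5 203.6 147.3
side 285 [589.5 187.5 120. ] [689.6 211.4 149.7] ((639.5594482421875, 199.2203826904297), (101.05020904541016, 11.91554069519043), 8.908242225646973)
590 5 187.5 193.9 147.4
600 11 189.5 198.1 146.7
610 9 192.3 198.3 148.5
620 8 194.7 197.9 148.3
630 8 194.6 200.4 146.8
640 10 194.5 200.9 146.2
650 9 195.8 201.8 148.9
660 9 198.0 205.8 149.1
670 10 199.5 207.7 148.4
680 9 199.7 211.4 148.2
690 6 203.8 210.3 149.7
-49 160 [ -1.  -11.4 -49. ] [ 12.6  12.6 -43. ]
-31 140 [ -3.9 -11.8 -31. ] [ 12.4  12.7 -25. ]
-13 283 [ -9.  -13.3 -13. ] [13.3 13.7 -7. ]
-7 229 [ -8.5 -15.3  -7. ] [12.9 15.7 -1. ]
-1 261 [ -7.8 -17.6  -1. ] [11.9 17.8  5. ]
5 313 [ -7.9 -19.7   5. ] [12.  19.7 11. ]
```

Call:
servo_tool --pt "0 0.001 -0.04 0 0 0 0" --pt "0 0 -0.05 0 0 0 0" --pt "0 0 -0.05 0 0 0 0" --pt "0 0 -0.05 0 0 0 0" --pt "0 0 -0.05 0 0 0 0" --pt "0 0 -0.04 0 0 0 0" --pt "0 0 -0.02 0 0 0 0" --pt "0 0 0 0 0 0 0" --pt "0 0 0 0 0 0 0"

```text
clock: 26.0
position: [641.1, 199.5, 178.8]
ee_rot: [-0.067, 0.998, 0.0, 0.001]
contact_force: [-0.0, -0.4, -0.7]
gripper_width: 22.8
grasp_force: 61.2
```

```bash
python3 card.py w9; python3 tilt.py | tail -6
```

```text
[641.1 199.5 178.8] 97.67 [ 1.3e-03  5.0e-04 -1.0e+00] 22.799151914665924 [-0.  -0.4 -0.7]
wrist 842 [590.1 189.3 123.6] [689.5 206.6 147.5] ((639.7515258789062, 198.05738830566406), (99.84410095214844, 4.757438659667969), 7.4225850105285645)
590 77 189.4 194.6 147.4
600 137 190.0 195.3 147.3
610 138 191.3 196.7 147.3
620 132 192.6 198.0 147.5
630 126 193.9 199.4 147.4
640 72 195.2 200.2 147.3
680 82 200.8 206.1 147.3
690 48 201.6 206.6 146.8
side 273 [589.4 187.6 120.1] [691.7 209.3 149.4] ((640.39306640625, 199.18528747558594), (102.5687026977539, 10.127179145812988), 7.826019763946533)
590 8 189.7 198.0 146.2
600 10 191.6 197.3 149.4
610 8 190.3 198.7 147.9
620 10 191.5 198.9 146.7
630 7 192.3 200.2 147.5
640 6 194.2 200.2 145.7
650 4 199.2 205.0 143.7
660 4 203.1 206.6 147.2
670 7 198.7 205.7 146.5
680 8 200.5 205.1 146.9
690 5 201.8 208.1 146.9
-13 277 [ -8.9 -13.3 -13. ] [13.9 13.7 -7.1]
-7 233 [ -8.8 -15.5  -6.9] [12.9 15.7 -1. ]
-1 267 [ -7.9 -17.7  -1. ] [11.9 17.8  5. ]
5 303 [ -7.4 -20.    5. ] [11.9 19.8 11. ]
11 208 [ -7.4 -21.2  11. ] [12.1 21.5 16.8]
pin 1034 [  2.9  -1.  -14.3] [ -9.9  -8.  -59.9] [14.9  8.  -4.7]
```

Call:
servo_tool --pt "-0.001 -0.004 -0.02 0 0 0 0" --pt "0 0 -0.03 0 0 0 0" --pt "0 0 -0.03 0 0 0 0" --pt "0 0 -0.012 0 0 0 0" --pt "0 0 0 0 0 0 0" --pt "0 0 0 0 0 0 0"

```text
clock: 26.85
position: [640.6, 198.2, 150.7]
ee_rot: [-0.067, 0.998, 0.0, 0.0]
contact_force: [-0.4, -0.7, -0.6]
gripper_width: 23.0
grasp_force: 61.2
```

```bash
python3 card.py w10 | head -5; python3 tilt.py | tail -5; python3 front.py
python3 - <<'E'
from h import *
d=cap('wrist'); e=cap('side')
a=cv2.resize(e['image'][190:290,150:250],(400,400),interpolation=cv2.INTER_CUBIC)
b=cv2.resize(d['image'][150:350,180:380],(400,400))
cv2.imwrite('pics/c11.png',np.hstack([a,b])[:,:,::-1])
E
```

```text
[640.6 198.2 150.7] 97.67 [ 6.e-04  2.e-04 -1.e+00] 22.987214418478885 [-0.4 -0.7 -0.6]
wrist 1331 [590.1 176.  120. ] [689.9 218.3 147.9] ((639.3350219726562, 195.4481201171875), (40.936100006103516, 96.09041595458984), 79.13850402832031)
590 107 189.2 194.3 147.6
600 195 189.8 195.6 147.7
610 193 191.1 196.9 147.2
-7 233 [ -8.5 -15.5  -7. ] [12.9 15.7 -1.1]
-1 247 [-21.3 -17.5  -1. ] [11.9 17.8  5. ]
5 318 [ -7.4 -19.8   5. ] [11.9 19.7 11. ]
11 206 [ -6.9 -21.2  11. ] [11.8 21.3 17. ]
pin 1778 [  5.9  -0.3 -12.1] [-40.   -8.  -59.9] [39.9  8.   7.4]
front -100 506.1
front -80 505.3
front -70 505.2
[640.6 198.2 150.8] [ 1.2  0.2 -0.5] 23.21650176971753
```

View pics/c11.png

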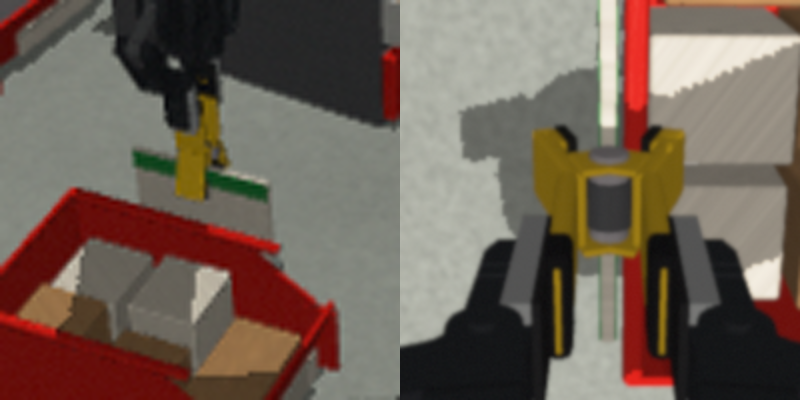

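The clip straddles the middle of the card, centred (card at column 608, midway between the jaws), jaws below its edge, with no contact force. The drawer's still at its stop, so I'm handing in.

```bash
python3 -c "
from bench import arm
print(arm.job_done())"
```

```text
the job is handed in; nothing more can be done
None
```

Handed in at about 27 s: the top drawer is out at its stop (about 140 mm by camera; releasing the handle and squeezing the clip each nudged it a few mm back in, and I drew it out again), and the yellow clip is held open and upright astride the middle of the job card with no contact force; the real fingertips sit about 39 mm behind the reported TCP, which I corrected for.

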